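# Load the blue tag stick into the magazine

## Task

Load the blue stick of shelf tags into the tag magazine: push its end against the sprung orange follower until the stick can be lowered behind the low end stop, and let it down flat on the channel floor. Let go of it, then slide the steel rail over it until the rail is fully closed.

Things in the scene. Friction and masses are not known exactly. Their poses are not given: they have to be found in the camera images.
- blue_stick_mid (a point): Centre of the blue stick of shelf tags: a rigid ribbed block 84 mm long (x), 26 mm wide (y), 46 mm high (z, up), about 110 g, standing loose on the bench; both ends alike. Grip it across the 26 mm. A green stick of the same shape is a bystander.
- seat (a point): Where the loaded stick's centre belongs in the fixed magazine: 33 mm above the bench, 23 mm above the channel floor. x runs along the channel, from end stop to orange follower; z up. End stop: wall at x -52 to -42 mm, 12 mm above the floor. Flared guides 14 mm high at x -42 to -24 and 24 to 42 mm: channel 36 mm wide at the floor, 59 mm at their tops; between them room for fingers.
- follower (a joint): Travel of the orange spring follower along the seat's +x, m. 0: free, face at seat x = +20 mm; 0.022: stick seated; at most 0.045. Resists 4 N + 0.08 N/mm. Its top is 42 mm above the floor. Hold the stick 15 to 25 mm above the floor, its end short of the face, push it in +x to about 5 mm past the seat, lower it behind the stop, let go: the spring returns it to the stop.
- rail_knob (a point): Middle (85 mm above the bench) of the upright black knob, 16 mm diameter, 34 mm high, on the steel rail: 160 x 46 x 6 mm, underside 62 mm above the bench, front edge 66 mm to the -x side of the knob. Slides along the seat's x only, needs about 1.5 N, stays where left. Open at the start: knob at seat x = 135 to 155 mm. Fully closed, against its own stop: x = 20 mm.

How it is judged (in metres and radians):
On the way, in this order (a step that is already met when the one before it is completed fails the run):
1. the blue stick lies in the channel between the follower and the stop, flat on the floor (x of blue_stick_mid in the frame of seat between -0.008 and 0.02 m and y of blue_stick_mid in the frame of seat between -0.01 and 0.01 m and z of blue_stick_mid in the frame of seat below 0.006 m and angle between the z axis of blue_stick_mid and the z axis of seat, either way round below 0.18 rad), for 0.2 s.
2. the rail is closed (x of rail_knob in the frame of seat below 0.03 m), for 0.2 s.
At the end, for the whole second after the job is handed in: The blue stick lies in the channel, its centre within 10 mm of the seat along and across the channel and no more than 6 mm above it, in line and upright within 10 degrees, and the rail is closed to within 10 mm (x of blue_stick_mid in the frame of seat between -0.01 and 0.01 m and y of blue_stick_mid in the frame of seat between -0.01 and 0.01 m and z of blue_stick_mid in the frame of seat below 0.006 m and angle between the x axis of blue_stick_mid and the x axis of seat, either way round below 0.18 rad and angle between the z axis of blue_stick_mid and the z axis of seat, either way round below 0.18 rad and x of rail_knob in the frame of seat below 0.03 m); the robot touches nothing.
It also fails if it takes over 51 s, if anything falls off the work surface, if the arm or the gripper's body presses on something with over 40 N, if the wrist force passes 120 N, or if a joint passes its speed limit or range.

## Robot

A 7-joint arm with a two-finger parallel gripper is mounted at the origin on the work surface. World frame = base frame: x ahead of the robot, y to its left, z up, the work surface at z = 0. Lengths are in m, angles in degrees, forces in N, time in s.
With the tool pointing down it reaches from about 0.425 to 0.875 m from the base axis. Payload 4.7 kg.
Tool frame: the origin (TCP) lies at the very end of the fingers, on their centre line; the grasp point (between the pads) lies 19 mm behind it; z points along the fingers, y is the line along which they close (so a half turn about z gives the same grasp; the last joint's range is limited). The gripper opens to 87 mm and grips with 3 to 60 N. Pads are 19 mm wide; open, the fingers measure 117 mm over their backs; the gripper's body (75 mm by 190 mm) begins 51 mm behind the grasp point.
Start: joints at [68.646, 18.392, -4.016, 83.108, 1.295, 78.541, -3.26], TCP at [0.245, -0.602, 0.223] pointing down, gripper open.
Joint ranges: [-163.93, 163.93], [-17.29, 119.83], [-79.2, 71.16], [3.27, 140.29], [-89.18, 269.18], [5.43, 117.66], [-154.24, 154.24]. Speed limits (degrees/s): [147.25, 147.25, 180, 180, 180, 180, 180].

## Interface

Orientations are given as [roll, pitch, yaw] about the fixed x, y, z axes, in that order (R = Rz(yaw) Ry(pitch) Rx(roll)).
In Python, from cell import get_obs, eyes, env gives the robot as it stands.
- The arm moves only by the tool servo_tool, never from a script. Its argument "series" is a list that holds one entry, the list of rows, each a list of 7 numbers: the shift along the tool's x, y, z in units of 300 mm (1.0 is 300 mm), then the turn, a rotation vector about the tool's x, y, z in units of pi rad (1.0 is pi rad), then the opening, from 0 (shut) to 1 (fully open). In form: [[[tx, ty, tz, wx, wy, wz, gripper], ...]]. A call has 1 to 12 rows; each row is the pose to reach, as a shift and turn from the pose commanded when the call began, along the tool's axes at that moment, turning the shorter way round; what a row does not reach only later rows make up. A row lasts 1/12 s, in which the tool goes at most 41.7 mm and 7.16 degrees, less where a joint would pass 70% of its speed; a pose out of reach is approached as far as the arm can. A call with a number of a shift or a turn outside -1 to 1 is refused whole. A call with a gripper value outside its range is refused whole. The fingers move at their own pace and stop on an object; "grip_force" is the grip in N (left out, the last holds). Time passes only in rows, so rows that repeat a pose let the fingers close. It gives the time, the measured TCP pose, the force, the opening and the grip force at its end, in the units of the state.
- get_obs(): the state, without advancing time (a new reading comes with each control period).
- eyes.read_camera(name): name is "scene" or "top"; returns a dict with "frame" (400x640x3 uint8, red, green, blue), "depth" (400x640 float32, m along the optical axis (not along the pixel's ray), 0 where there is no reading), "fx", "fy", "cx", "cy" (pixels), "origin" and "rotation" of the camera in the world. Camera axes: x right, y down, z forward; pixel columns grow to the right and rows downward; lengths in m; the calibration is good to about 2 mm. A picture is of the moment at which its call begins.
- env.sign_off(): hands the job in; it is judged then, once.
The state is a dict: "time_s": time; "qpos": joint angles; "joint_velocities": joint speeds; "effort": joint torques, N m; "tool_pos": TCP position; "tool_rot": TCP orientation; "force": force on the tool from outside, world axes, zero at the start; "wrist_torque": the same for the moment, N m; "grip_width": finger opening in m; "grasp_force": force on a finger pad.
Only numpy, scipy, OpenCV 4.12 (cv2) and the standard library are available. Lean on these libraries where they do the work, as an engineer would, in place of code of your own. Each camera call takes 0.05 s, during which the arm holds its last target. There are 200 camera calls.

## Working session

There is one attempt and no reset: what is moved stays moved. The work goes in short steps, Python scripts to look and compute and a tool call to move; the robot and the scene stay as the last step left them, time stands still between calls to the robot, and variables do not carry over. Pictures are saved under pics/ and viewed, at most 10 in all, crops included, and the job is handed in when it is done.

Besides the shell and the picture viewer there is one more tool, called after "Request:" in YAML: its name, and indented under it one key for each argument. servo_tool: Moves the arm, as the interface text tells. Shifts and turns lie within -1 to 1; 1 stands for 300 mm of shift or pi rad of turn. Its arguments: {"type":"object","properties":{"series":{"type":"array"},"grip_force":{"type":"number"}},"required":["series"]}

```bash
mkdir -p pics
cat > h.py <<'E'
import numpy as np,cv2
from cell import get_obs,eyes,env
def cam(n):
    c=eyes.read_camera(n); d=c["depth"]; v,u=np.mgrid[:400,:640]
    P=np.stack([(u-c["cx"])/c["fx"]*d,(v-c["cy"])/c["fy"]*d,d],-1)@np.array(c["rotation"]).T+np.array(c["origin"])
    P[d==0]=np.nan
    return c["frame"],P
E
python3 - <<'E'
from h import *
o=get_obs();print(o["time_s"],o["tool_pos"],o["tool_rot"],o["force"])
for n in("scene","top"):
    f,P=cam(n);cv2.imwrite(f"pics/{n}0.png",f[...,::-1]);np.savez(f"{n}0.npz",f=f,P=P)
    c=eyes.read_camera(n);print(n,c["origin"],np.round(c["rotation"],2).tolist(),c["fx"])
E
```

```text
0.0 [ 0.24494068 -0.6014843   0.221465  ] [-1.79890201e+02  4.23501654e-03  2.21613035e+01] [-0.45857313  0.11004498  0.8231052 ]Traceback (most recent call last):
  File "<stdin>", line 4, in <module>
  File "h.py", line 5, in cam
    P=np.stack([(u-c["cx"])/c["fx"]*d,(v-c["cy"])/c["fy"]*d,d],-1)@np.array(c["rotation"]).T+np.array(c["origin"])
      ~~~~~~~~~~~~~~~~~~~~~~~~~~~~~~~~~~~~~~~~~~~~~~~~~~~~~~~~~~~~~~~~~~~~~~~~~~~~~~~~~~~~~~^~~~~~~~~~~~~~~~~~~~~~
ValueError: operands could not be broadcast together with shapes (400,640) (3,)
```

```bash
sed -i 's/np.array(c\["rotation"\]).T/R.from_euler("xyz",c["rotation"],degrees=True).as_matrix().T/; 1a from scipy.spatial.transform import Rotation as R' h.py
python3 - <<'E'
from h import *
for n in("scene","top"):
    f,P=cam(n);cv2.imwrite(f"pics/{n}0.png",f[...,::-1]);np.savez(f"{n}0.npz",f=f,P=P)
    c=eyes.read_camera(n);print(n,c["origin"],c["rotation"],c["fx"])
    hsv=cv2.cvtColor(f,cv2.COLOR_RGB2HSV)
    print("bench z",np.nanmedian(P[...,2]))
    for nm,lo,hi in(("blue",100,125),("orange",5,18),("green",45,85)):
        m=(hsv[...,0]>=lo)&(hsv[...,0]<=hi)&(hsv[...,1]>120)&(hsv[...,2]>60)
        k,l,s,ce=cv2.connectedComponentsWithStats(m.astype(np.uint8))
        for i in range(1,k):
            if s[i,4]>40:
                q=P[l==i];q=q[~np.isnan(q[:,0])]
                if len(q): print(nm,ce[i].round(),s[i,4],np.percentile(q,[5,50,95],axis=0).round(3).tolist())
E
```

```text
scene [ 1.06517651 -0.09952058  0.43875148] [-122.17383897    0.65068966   73.56081878] 367.8990626479827
bench z -5.867651233884552e-05
blue [427. 210.] 943 [[0.505, 0.255, 0.007], [0.542, 0.274, 0.032], [0.572, 0.296, 0.046]]
orange [23. 23.] 1435 [[-1.224, -0.988, 0.188], [-1.213, -0.862, 0.24], [-0.596, -0.71, 0.321]]
orange [154.  31.] 4606 [[-1.223, -0.534, 0.133], [-0.671, -0.291, 0.224], [-0.598, -0.127, 0.298]]
orange [288.  26.] 2763 [[-1.224, 0.172, 0.141], [-0.68, 0.293, 0.215], [-0.586, 0.525, 0.282]]
orange [343.  18.] 175 [[-1.228, 0.698, 0.1], [-1.217, 0.718, 0.187], [-1.206, 0.74, 0.276]]
orange [397.  10.] 548 [[-1.227, 0.777, 0.204], [-1.214, 0.992, 0.238], [-0.611, 1.18, 0.269]]
orange [440.  16.] 259 [[-1.23, 1.336, 0.084], [-1.218, 1.375, 0.168], [-1.206, 1.412, 0.256]]
orange [492.  16.] 645 [[-1.23, 1.123, 0.047], [-1.217, 1.738, 0.183], [-0.391, 1.88, 0.245]]
orange [540.   8.] 57 [[-1.229, 2.101, 0.149], [-1.217, 2.146, 0.203], [-1.203, 2.168, 0.239]]
orange [598.  25.] 2426 [[-1.035, 2.277, -0.028], [-0.867, 2.29, 0.128], [-0.741, 2.301, 0.244]]
orange [399
[... 1980 characters left out ...]
9 ] 387.2145003816253
bench z 0.0005585663624008141
blue [476.  18.] 205 [[0.834, -0.33, 0.074], [0.847, -0.316, 0.075], [0.861, -0.302, 0.078]]
blue [185. 213.] 864 [[0.491, 0.257, 0.012], [0.526, 0.277, 0.045], [0.564, 0.3, 0.048]]
orange [180.   6.] 790 [[1.2, 0.294, -0.267], [1.206, 0.37, -0.24], [1.231, 0.452, -0.21]]
orange [291.   2.] 144 [[1.2, -0.002, -0.273], [1.205, 0.046, -0.26], [1.217, 0.092, -0.25]]
orange [351. 207.] 215838 [[0.199, -0.547, -0.002], [0.501, -0.054, 0.0], [0.894, 0.494, 0.003]]
orange [319. 188.] 166 [[0.542, 0.014, 0.017], [0.544, 0.026, 0.051], [0.553, 0.04, 0.054]]
green [484. 184.] 757 [[0.488, -0.302, 0.01], [0.521, -0.281, 0.045], [0.555, -0.262, 0.048]]
```

View pics/scene0.png

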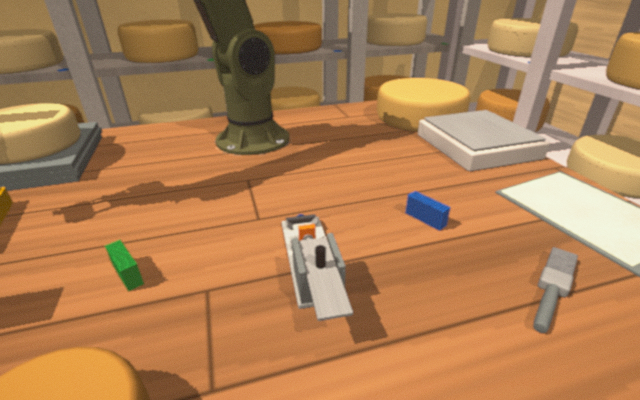

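View pics/top0.png

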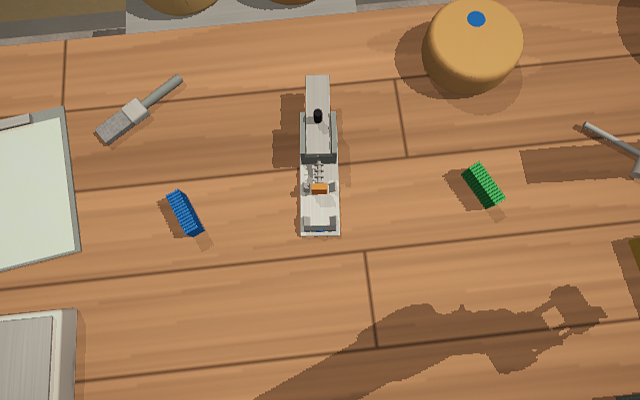

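The scene shows the blue stick at (427,210), the magazine at about (310,260), and the green stick at (124,264). In the top view the stick is at (185,213), the orange follower at (319,188), the knob at (317,115) and the end stop at (320,233). The channel runs roughly along world +x.

Run:
```python
from h import *
d=np.load("top0.npz");f,P=d["f"],d["P"]
hsv=cv2.cvtColor(f,cv2.COLOR_RGB2HSV)
m=(hsv[...,0]>=100)&(hsv[...,0]<=125)&(hsv[...,1]>120)&(P[...,2]>.036)&(P[...,2]<.056)
q=P[m];q=q[q[:,1]>.1];r=cv2.minAreaRect((q[:,:2]*1000).astype(np.float32));print("stick",r,np.median(q[:,2]))
def mod(lo,hi,u0=290,u1=350,v0=60,v1=245):
    s=np.zeros(P.shape[:2],bool);s[v0:v1,u0:u1]=1
    return P[s&(P[...,2]>lo)&(P[...,2]<hi)]
q=mod(.062,.074,v1=165);r=cv2.minAreaRect((q[:,:2]*1000).astype(np.float32));print("rail",r,len(q),np.median(q[:,2]))
q=mod(.090,.12);print("knob",len(q),q.min(0) if len(q) else 0,q.max(0),q.mean(0))
s=(hsv[...,0]>=5)&(hsv[...,0]<=14)&(hsv[...,1]>190);s[:170]=0;s[205:]=0;s[:,:300]=0;s[:,340:]=0
q=P[s&(P[...,2]>.046)&(P[...,2]<.06)];print("foll",len(q),cv2.minAreaRect((q[:,:2]*1000).astype(np.float32)),np.median(q[:,2]))
q=mod(.015,.03,295,345,205,245)
print("lowz",len(q),q.min(0),q.max(0))
q=mod(.005,.03,295,345,170,245);print("base",cv2.minAreaRect((q[:,:2]*1000).astype(np.float32)))
np.set_printoptions(linewidth=250,suppress=True)
print((P[160:242:2,296:346:3,2]*1000).round())
print((P[160:242:2,320,0]*1000).round())
cv2.imwrite("pics/c0.png",cv2.resize(f[60:250,270:370,::-1],None,fx=3,fy=3,interpolation=2))
```

```text
stick ((529.46435546875, 280.90380859375), (83.47286224365234, 26.234577178955078), 24.59931755065918) 0.04583831972437086
rail ((684.903076171875, 13.299907684326172), (66.83699035644531, 163.15109252929688), 84.34325408935547) 2047 0.06843787685102798
knob 76 [0.66385294 0.00854263 0.09143247] [0.67927788 0.02303989 0.1045225 ] [0.66982717 0.01538925 0.10032692]
foll 0 ((0.0, 0.0), (0.0, 0.0), 0.0) nan
lowz 288 [ 0.46915631 -0.00141162  0.01501124] [0.50096133 0.06325202 0.0286508 ]
base ((527.4869995117188, 26.232789993286133), (78.47703552246094, 129.1508331298828), 84.56158447265625)
[[ 0.  0. 32. 32. 33. 32. 31. 37. 35. 28. 29. 28. 28. 30.  1. -1. -1.]
 [-1.  2. 17. 21. 20. 19. 19. 35. 34. 18. 18. 16. 15. 19. -0.  0. -3.]
 [-0.  1. 11. 11. 10. 10. 33. 38. 37. 35. 10. 11.  9.  9.  2. -1. -0.]
 [ 1.  1. 10. 10. 11. 11. 11. 35. 35.  9. 11. 10. 10.  8. -0. -1.  1.]
 [-0. -0.  9.  9. 11. 12.  9. 34. 35. 11. 11. 12. 12. 11.  2.  0.  1.]
 [-1.  2. 12.  8. 12. 10. 35. 36. 38. 34.  9. 13. 12.  9.  9.  0.  0.]
 [ 2. nan 10. 11. 12. 10. 10. 34. 35.  9. 10. 10. 10.  8.  8. -1.  0.]
 [ 3.  
[... 1795 characters left out ...]
0. 10. 13. 10. 11. 12. 17. 24. 10.  1.  1.]
 [ 2. -1. 12. 21. 22. 22. 21. 19. 22. 22. 22. 22. nan 22. 12.  1.  1.]
 [-1.  0. 10. 21. 23. 23. 24. 23. 21. 21. 22. 22. 22. 24.  9. -0. -1.]
 [-1.  0. 12. 22. 23. 22. 21. 26. 26. 23. 19. 18. 16. 13. 11.  3.  1.]
 [-1.  0. 10. 11.  9. 12.  8. 10. 10.  9. 10.  8. 12. 10.  8. -0.  0.]
 [ 2. -1. 10. 11. 12. 10. 10. 11. 12. 10.  8.  9.  9. 10.  9.  0. -1.]
 [ 1. -0. -1.  0. -1.  0.  0. -1.  0.  2. -0.  0. -0.  1. -0.  2.  1.]
 [-1.  0.  2.  0. -0.  1. -0.  2. -1.  1. -0. -0. -0. -0.  2.  1.  3.]
 [-0. -1.  2.  2.  1.  2. -1. -2.  0.  2.  0.  2. -0.  1.  1.  0.  0.]]
[603. 599. 595. 591. 587. 582. 579. 576. 571. 567. 563. 559. 551. 548. 544. 543. 543. 542. 538. 535. 530. 527. 523. 519. 514. 511. 508. 503. 500. 496. 492. 488. 484. 479. 475. 471. 469. 465. 463. 459. 455.]
  return _methods._mean(a, axis=axis, dtype=dtype,
  ret = ret.dtype.type(ret / rcount)
```

View pics/c0.png

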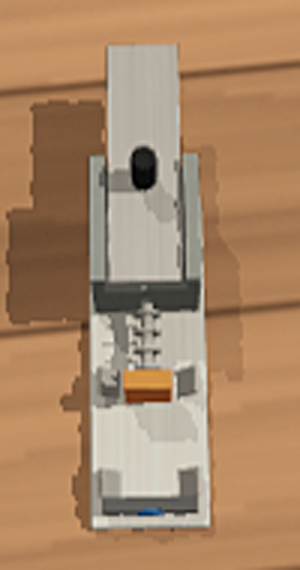

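Run:
```python
from h import *
for n,(u0,u1,v0,v1) in(("top",(292,348,60,245)),("scene",(270,360,205,325))):
    d=np.load(n+"0.npz");f,P=d["f"],d["P"];hsv=cv2.cvtColor(f,cv2.COLOR_RGB2HSV).astype(int)
    b=np.zeros(P.shape[:2],bool);b[v0:v1,u0:u1]=1
    def g(m,lo,hi,box=True): return P[(b if box else True)&m&(P[...,2]>lo)&(P[...,2]<hi)]
    A=np.ones_like(b)
    rail=g(A,.064,.073);rail=rail[rail[:,0]>.6]
    r=cv2.minAreaRect((rail[:,:2]*1000).astype(np.float32));print(n,"rail",np.round(r[0],1),np.round(r[1],1),r[2])
    ori=(hsv[...,0]<18)&(hsv[...,1]>200)
    q=g(A,.048,.058);q=q[(q[:,0]<.575)&(q[:,0]>.53)];print("foll top",len(q),np.percentile(q,[3,50,97],axis=0).round(4).tolist())
    q=g(hsv[...,2]<70,.075,.12);q=q[q[:,0]>.6];print("knob",len(q),np.percentile(q,[3,50,97],axis=0).round(4).tolist())
    q=g(A,.018,.03);q=q[(q[:,0]<.487)&(q[:,0]>.46)];
    r=cv2.minAreaRect((q[:,:2]*1000).astype(np.float32));print("stop",r)
    bl=(hsv[...,0]>=100)&(hsv[...,0]<=125)&(hsv[...,1]>120)
    q=g(bl,.040,.052,False);q=q[(q[:,1]>.2)];r=cv2.minAreaRect((q[:,:2]*1000).astype(np.float32));print("stick",r)
    q=g(A,.004,.03);q=q[q[:,0]<.6]
    for a in range(450,620,20):
        w=q[(q[:,0]*1000>a)&(q[:,0]*1000<a+20)]
        if len(w): print(a+10,np.percentile(w[:,1],[2,98]).round(4),end=" ")
    print()
```

```text
top rail [684.9  13.3] [ 66.8 163.2] 84.34325408935547
foll top 107 [[0.5427, 0.0126, 0.0484], [0.5482, 0.0263, 0.0524], [0.5547, 0.0404, 0.0541]]
knob 91 [[0.6639, 0.0093, 0.0776], [0.6665, 0.0153, 0.0994], [0.6756, 0.0219, 0.104]]
stop ((478.66339111328125, 30.745773315429688), (64.18451690673828, 17.077945709228516), 89.5414810180664)
stick ((529.46435546875, 280.90380859375), (83.47286224365234, 26.234577178955078), 24.59931755065918)
460 [-0.0029  0.0672] 480 [-0.0039  0.0691] 500 [-0.0067  0.0674] 520 [-0.0077  0.0655] 540 [-0.0091  0.0636] 560 [-0.0123  0.0623] 580 [-0.0139  0.06  ] 600 [-0.0144  0.0588] 
scene rail [686.7  11.7] [ 68.4 163. ] 84.79534912109375
foll top 87 [[0.5447, 0.0098, 0.0483], [0.5521, 0.0228, 0.0512], [0.5573, 0.0371, 0.0526]]
knob 143 [[0.6732, 0.0072, 0.0764], [0.6793, 0.0118, 0.0919], [0.681, 0.0178, 0.1021]]
stop ((478.0188293457031, 29.82265281677246), (16.644262313842773, 65.08710479736328), 0.6833139657974243)
stick ((533.4093017578125, 277.2592468261719), (83.17501831054688, 26.977642059326172), 22.692874908447266)
460 [-0.007 -0.001] 480 [-0.0069  0.0586] 500 [-0.0095  0.0641] 520 [-0.0115  0.0633] 540 [-0.014   0.0612] 560 [-0.0152  0.0527] 580 [-0.0175 -0.0107] 600 [-0.0184 -0.0137]
```

```bash
cat >> h.py <<'E'
def plan(*tg, start=None):
    o=get_obs(); p=np.array(o["tool_pos"]) if start is None else np.array(start[0]); Q=R.from_euler("xyz",o["tool_rot"] if start is None else start[1],degrees=True)
    print("t",o["time_s"],"p",np.round(o["tool_pos"],4),"r",np.round(o["tool_rot"],2),"q",np.round(o["qpos"]),"w",round(o["grip_width"],4),"F",np.round(o["force"],1))
    for pos,yaw in tg:
        T=R.from_euler("xyz",[180,0,yaw],degrees=True)
        s=Q.inv().apply(np.array(pos)-p)/.3; w=(Q.inv()*T).as_rotvec()/np.pi
        print(pos,yaw,"->",np.round(np.r_[s,w],4).tolist())
S=np.array([.523,.0275]);YA=-5.2
def seat(x,y,z):
    c,s=np.cos(np.radians(YA)),np.sin(np.radians(YA)); return [S[0]+c*x-s*y,S[1]+s*x+c*y,z]
E
python3 - <<'E'
from h import *
a=([.47,-.36,.22],22.2);b=([.53,-.10,.22],22.2)
plan(a)
plan(b,start=(a[0],[180,0,22.2]))
plan(([.5315,.13,.18],23.6),([.5315,.279,.15],23.6),start=(b[0],[180,0,22.2]))
E
```

```text
t 0.25 p [ 0.2451 -0.6018  0.222 ] r [-179.95    0.     22.16] q [69. 18. -4. 83.  1. 79. -3.] w 0.087 F [-0.3  0.9  0.3]
[0.47, -0.36, 0.22] 22.2 -> [0.9984, -0.4635, 0.0072, -0.0003, 0.0, -0.0002]
t 0.25 p [ 0.2451 -0.6018  0.222 ] r [-179.95    0.     22.16] q [69. 18. -4. 83.  1. 79. -3.] w 0.087 F [-0.3  0.9  0.3]
[0.53, -0.1, 0.22] 22.2 -> [0.5126, -0.7269, -0.0, 0.0, 0.0, 0.0]
t 0.25 p [ 0.2451 -0.6018  0.222 ] r [-179.95    0.     22.16] q [69. 18. -4. 83.  1. 79. -3.] w 0.087 F [-0.3  0.9  0.3]
[0.5315, 0.13, 0.18] 23.6 -> [0.2943, -0.7079, 0.1333, 0.0, 0.0, -0.0078]
[0.5315, 0.279, 0.15] 23.6 -> [0.482, -1.1678, 0.2333, 0.0, 0.0, -0.0078]
```

Request:
servo_tool:
  series:
    - [[1.0, -0.46, 0, 0, 0, 0, 1], [1.0, -0.46, 0, 0, 0, 0, 1], [1.0, -0.46, 0, 0, 0, 0, 1], [1.0, -0.46, 0, 0, 0, 0, 1], [1.0, -0.46, 0, 0, 0, 0, 1], [1.0, -0.46, 0, 0, 0, 0, 1], [1.0, -0.46, 0, 0, 0, 0, 1], [1.0, -0.46, 0, 0, 0, 0, 1], [1.0, -0.46, 0, 0, 0, 0, 1]]

```text
time_s: 1.0
tool_pos: [0.4782, -0.3513, 0.2229]
tool_rot: [-179.9, -0.3, 23.0]
force: [0.7, 1.8, -0.2]
grip_width: 0.0871
grasp_force: 0.0
```

Request:
servo_tool:
  series:
    - [[0.51, -0.73, 0, 0, 0, 0, 1], [0.51, -0.73, 0, 0, 0, 0, 1], [0.51, -0.73, 0, 0, 0, 0, 1], [0.51, -0.73, 0, 0, 0, 0, 1], [0.51, -0.73, 0, 0, 0, 0, 1], [0.51, -0.73, 0, 0, 0, 0, 1], [0.51, -0.73, 0, 0, 0, 0, 1]]

```text
time_s: 1.58
tool_pos: [0.5309, -0.0932, 0.223]
tool_rot: [-179.9, -0.1, 22.6]
force: [0.1, 0.2, 0.5]
grip_width: 0.0873
grasp_force: 0.0
```

Request:
servo_tool:
  series:
    - [[0.294, -0.708, 0.133, 0, 0, -0.008, 0.7], [0.294, -0.708, 0.133, 0, 0, -0.008, 0.7], [0.294, -0.708, 0.133, 0, 0, -0.008, 0.7], [0.294, -0.708, 0.133, 0, 0, -0.008, 0.7], [0.294, -0.708, 0.133, 0, 0, -0.008, 0.7], [0.48, -1.0, 0.233, 0, 0, -0.008, 0.7], [0.48, -1.0, 0.233, 0, 0, -0.008, 0.7], [0.48, -1.0, 0.233, 0, 0, -0.008, 0.7]]

```text
time_s: 2.25
tool_pos: [0.5493, 0.2256, 0.1544]
tool_rot: [180.0, -0.0, 23.6]
force: [-0.1, -0.3, 0.2]
grip_width: 0.0609
grasp_force: 0.0
```

Run:
```python
from h import *
plan(([.5315,.279,.11],23.6))
for n in("scene","top"):
    f,P=cam(n);cv2.imwrite(f"pics/{n}1.png",f[...,::-1]);hsv=cv2.cvtColor(f,cv2.COLOR_RGB2HSV)
    bl=(hsv[...,0]>=100)&(hsv[...,0]<=125)&(hsv[...,1]>120)&(P[...,2]<.052)&(P[...,2]>.04)&(P[...,1]>.2)
    print(n,cv2.minAreaRect((P[bl][:,:2]*1000).astype(np.float32)))
```

```text
t 2.25 p [0.5493 0.2256 0.1544] r [ 1.7996e+02 -3.0000e-02  2.3570e+01] q [   8.   18.  -39.   95.   12.   71. -100.] w 0.0609 F [-0.1 -0.3  0.2]
[0.5315, 0.279, 0.11] 23.6 -> [0.0166, -0.187, 0.1478, 0.0002, -0.0002, -0.0002]
scene ((533.5262451171875, 277.2510681152344), (81.85834503173828, 25.17032814025879), 22.051816940307617)
top ((0.0, 0.0), (0.0, 0.0), 0.0)
```

Request:
servo_tool:
  series:
    - [[0.017, -0.187, 0.15, 0, 0, 0, 0.7], [0.017, -0.187, 0.15, 0, 0, 0, 0.7], [0.017, -0.187, 0.25, 0, 0, 0, 0.7], [0.017, -0.187, 0.25, 0, 0, 0, 0.7], [0.017, -0.187, 0.25, 0, 0, 0, 0.7]]

```text
time_s: 2.77
tool_pos: [0.5305, 0.276, 0.0783]
tool_rot: [180.0, 0.2, 23.6]
force: [0.1, -0.8, 0.0]
grip_width: 0.0609
grasp_force: 0.0
```

Run:
```python
from h import *
plan(([.5315,.279,.008],23))
f,P=cam("scene");cv2.imwrite("pics/s2.png",cv2.resize(f[120:270,330:530,::-1],None,fx=3,fy=3))
```

```text
t 2.7667 p [0.5305 0.276  0.0783] r [179.96   0.22  23.59] q [   2.   23.  -39.   99.   16.   64. -108.] w 0.0609 F [ 0.1 -0.8  0. ]
[0.5315, 0.279, 0.008] 23 -> [0.0079, -0.0079, 0.2343, 0.0002, 0.0012, 0.0033]
```

View pics/s2.png

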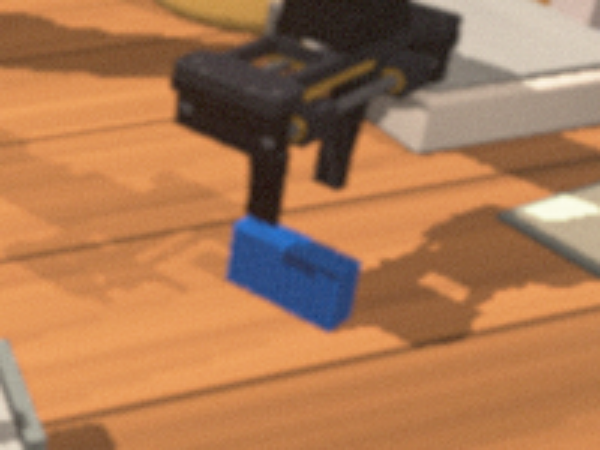

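The close-up shows the fingers above the stick, one on each side, with tips near (262,220) and (330,185) of the crop. I'm descending and gripping.

Request:
servo_tool:
  series:
    - [[0.008, -0.008, 0.06, 0, 0, 0.002, 0.7], [0.008, -0.008, 0.12, 0, 0, 0.002, 0.7], [0.008, -0.008, 0.18, 0, 0, 0.002, 0.7], [0.008, -0.008, 0.234, 0, 0, 0.002, 0.7], [0.008, -0.008, 0.234, 0, 0, 0.002, 0.7], [0.008, -0.008, 0.234, 0, 0, 0.002, 0.7]]

```text
time_s: 3.32
tool_pos: [0.5339, 0.2798, 0.0106]
tool_rot: [180.0, -0.1, 23.1]
force: [0.5, 1.3, 0.0]
grip_width: 0.0612
grasp_force: 0.0
```

Request:
servo_tool:
  series:
    - [[0, 0, 0, 0, 0, 0, 0.2], [0, 0, 0, 0, 0, 0, 0.2], [0, 0, 0, 0, 0, 0, 0.2], [0, 0, 0, 0, 0, 0, 0.2], [0, 0, 0, 0, 0, 0, 0], [0, 0, 0, 0, 0, 0, 0], [0, 0, 0, 0, 0, 0, 0], [0, 0, 0, 0, 0, 0, 0]]
  grip_force: 35

```text
time_s: 3.98
tool_pos: [0.5326, 0.2811, 0.0097]
tool_rot: [-180.0, -0.0, 23.3]
force: [-0.3, 0.6, 2.4]
grip_width: 0.0256
grasp_force: 34.9
```

Request:
servo_tool:
  series:
    - [[0, 0, -0.05, 0, 0, 0, 0], [0, 0, -0.1, 0, 0, 0, 0], [0, 0, -0.2, 0, 0, 0, 0], [0, 0, -0.3, 0, 0, 0, 0], [0, 0, -0.3, 0, 0, 0, 0], [0, 0, -0.3, 0, 0, 0, 0]]

```text
time_s: 4.48
tool_pos: [0.5339, 0.2816, 0.1022]
tool_rot: [180.0, -0.3, 23.2]
force: [-0.3, -0.7, -2.1]
grip_width: 0.0257
grasp_force: 34.9
```

Run:
```python
from h import *
plan((seat(-60,0,.1) and seat(-.045,0,.11),YA))
for n in("scene","top"):
    f,P=cam(n);hsv=cv2.cvtColor(f,cv2.COLOR_RGB2HSV)
    bl=(hsv[...,0]>=100)&(hsv[...,0]<=125)&(hsv[...,1]>120)&(P[...,0]<.7)&(P[...,1]>.1)&(P[...,2]<.2)
    q=P[bl];print(n,len(q),np.percentile(q,[2,50,98],axis=0).round(4).tolist() if len(q) else 0)
    if n=="scene":cv2.imwrite("pics/s3.png",cv2.resize(f[100:270,330:530,::-1],None,fx=3,fy=3))
```

```text
t 4.4833 p [0.5339 0.2816 0.1022] r [179.97  -0.25  23.25] q [   2.   22.  -39.   97.   15.   66. -108.] w 0.0257 F [-0.3 -0.7 -2.1]
[np.float64(0.4781852020622814), np.float64(0.03157846610890011), 0.11] -5.2 -> [-0.4993, 0.6925, -0.0279, -0.0002, -0.0014, 0.158]
scene 671 [[0.5056, 0.2531, 0.0972], [0.5585, 0.2795, 0.1204], [0.5756, 0.3012, 0.1384]]
top 533 [[0.4885, 0.2378, 0.0969], [0.5037, 0.2654, 0.1352], [0.5317, 0.2901, 0.1861]]
```

View pics/s3.png

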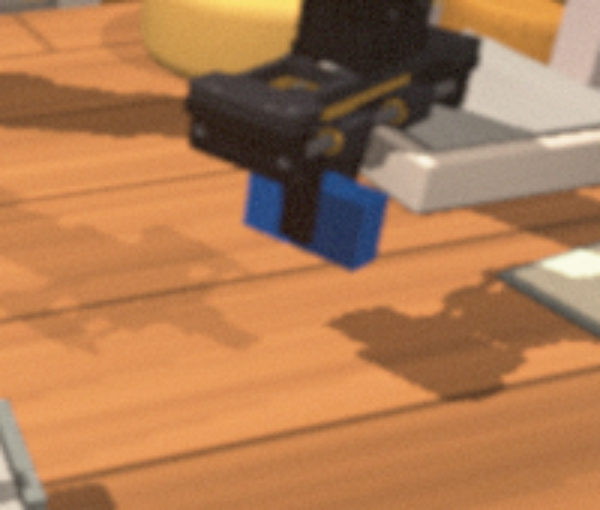

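The stick is gripped mid-length (crop about (315,215)) and hangs level.

Request:
servo_tool:
  series:
    - [[-0.08, 0.1, -0.03, 0, 0, 0.03, 0], [-0.16, 0.2, -0.03, 0, 0, 0.06, 0], [-0.24, 0.3, -0.03, 0, 0, 0.09, 0], [-0.32, 0.4, -0.03, 0, 0, 0.12, 0], [-0.4, 0.5, -0.03, 0, 0, 0.158, 0], [-0.45, 0.6, -0.03, 0, 0, 0.158, 0], [-0.5, 0.69, -0.03, 0, 0, 0.158, 0], [-0.5, 0.69, -0.03, 0, 0, 0.158, 0], [-0.5, 0.69, -0.03, 0, 0, 0.158, 0], [-0.5, 0.69, -0.03, 0, 0, 0.158, 0]]

```text
time_s: 5.42
tool_pos: [0.4756, 0.032, 0.1076]
tool_rot: [-180.0, 0.1, -5.2]
force: [0.0, 1.1, -1.2]
grip_width: 0.0258
grasp_force: 34.9
```

Run:
```python
from h import *
plan((seat(-.038,0,.08),YA),(seat(-.038,0,.04),YA))
f,P=cam("top");cv2.imwrite("pics/t4.png",cv2.resize(f[60:300,230:430,::-1],None,fx=2.5,fy=2.5))
```

```text
t 5.4167 p [0.4756 0.032  0.1076] r [-1.7997e+02  1.1000e-01 -5.1900e+00] q [  22.    4.  -30.  114.    2.   62. -104.] w 0.0258 F [ 0.   1.1 -1.2]
[np.float64(0.48515639285259315), np.float64(0.030944038047515644), 0.08] -5.2 -> [0.0321, 0.0006, 0.0918, -0.0002, 0.0006, 0.0]
[np.float64(0.48515639285259315), np.float64(0.030944038047515644), 0.04] -5.2 -> [0.0323, 0.0007, 0.2252, -0.0002, 0.0006, 0.0]
```

View pics/t4.png

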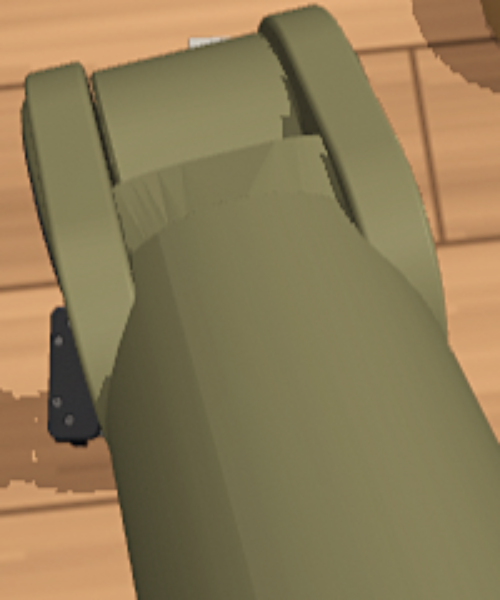

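The top view is blocked by the arm, so I'll rely on the scene camera and the force readings from here.

Request:
servo_tool:
  series:
    - [[0.032, 0, 0.06, 0, 0, 0, 0], [0.032, 0, 0.12, 0, 0, 0, 0], [0.032, 0, 0.17, 0, 0, 0, 0], [0.032, 0, 0.225, 0, 0, 0, 0], [0.032, 0, 0.225, 0, 0, 0, 0], [0.032, 0, 0.225, 0, 0, 0, 0]]

```text
time_s: 5.97
tool_pos: [0.4851, 0.0321, 0.0402]
tool_rot: [-180.0, 0.2, -5.1]
force: [-1.2, 0.8, -1.4]
grip_width: 0.0259
grasp_force: 34.9
```

Run:
```python
from h import *
plan((seat(.007,0,.04),YA))
f,P=cam("scene");cv2.imwrite("pics/s5.png",cv2.resize(f[170:330,230:400,::-1],None,fx=3.5,fy=3.5))
```

```text
t 5.9667 p [0.4851 0.0321 0.0402] r [-1.7996e+02  1.6000e-01 -5.0500e+00] q [  21.   11.  -30.  116.    7.   54. -107.] w 0.0259 F [-1.2  0.8 -1.4]
[np.float64(0.5299711907903119), np.float64(0.026865571938615537), 0.04] -5.2 -> [0.1507, 0.0042, 0.0001, -0.0002, 0.0009, 0.0008]
```

View pics/s5.png

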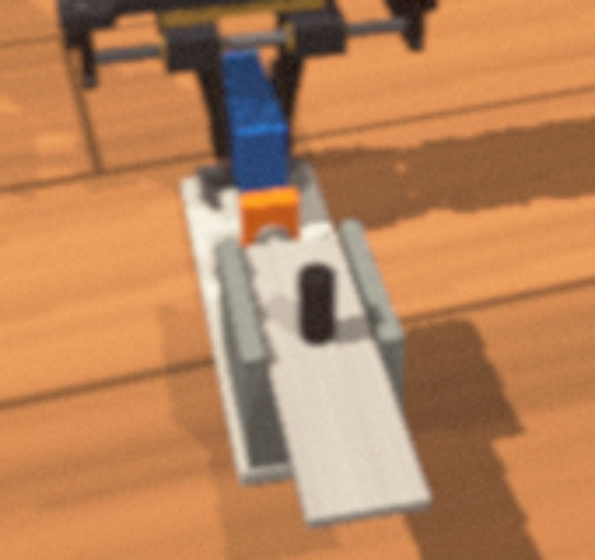

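The stick is in front of the orange follower (crop about (260,160) and (270,210)) and in line with it. I'm pushing now.

Request:
servo_tool:
  series:
    - [[0.015, 0.003, 0, 0, 0, 0, 0], [0.03, 0.003, 0, 0, 0, 0, 0], [0.04, 0.003, 0, 0, 0, 0, 0], [0.05, 0.003, 0, 0, 0, 0, 0], [0.05, 0.003, 0, 0, 0, 0, 0]]

```text
time_s: 6.43
tool_pos: [0.502, 0.0281, 0.0414]
tool_rot: [-180.0, -0.1, -5.2]
force: [-0.1, 0.4, -1.2]
grip_width: 0.0258
grasp_force: 34.9
```

Request:
servo_tool:
  series:
    - [[0.02, 0, 0, 0, 0, 0, 0], [0.04, 0, 0, 0, 0, 0, 0], [0.06, 0, 0, 0, 0, 0, 0], [0.08, 0, 0, 0, 0, 0, 0], [0.1, 0, 0, 0, 0, 0, 0], [0.1, 0, 0, 0, 0, 0, 0], [0.1, 0, 0, 0, 0, 0, 0]]

```text
time_s: 7.02
tool_pos: [0.5295, 0.0257, 0.0403]
tool_rot: [180.0, 0.2, -5.2]
force: [-5.6, 1.2, 1.4]
grip_width: 0.0256
grasp_force: 34.9
```

Run:
```python
from h import *
plan((seat(.007,0,.022),YA))
f,P=cam("scene");hsv=cv2.cvtColor(f,cv2.COLOR_RGB2HSV)
b=np.zeros(P.shape[:2],bool);b[170:260,270:350]=1
bl=b&(hsv[...,0]>=100)&(hsv[...,0]<=125)&(hsv[...,1]>120);q=P[bl];print(np.nanpercentile(q,[2,50,98],axis=0).round(4).tolist())
o=b&(hsv[...,0]<15)&(hsv[...,1]>190)&(P[...,2]>.03);q=P[o];print("or",len(q),np.nanpercentile(q,[3,50,97],axis=0).round(4).tolist())
cv2.imwrite("pics/s6.png",cv2.resize(f[170:330,230:400,::-1],None,fx=3.5,fy=3.5))
```

```text
t 7.0167 p [0.5295 0.0257 0.0403] r [179.99   0.21  -5.2 ] q [  20.   16.  -29.  110.    9.   56. -108.] w 0.0256 F [-5.6  1.2  1.4]
[np.float64(0.5299711907903119), np.float64(0.026865571938615537), 0.022] -5.2 -> [0.0015, -0.0039, 0.061, 0.0001, 0.0012, 0.0]
[[0.497, 0.0085, 0.0546], [0.5537, 0.0228, 0.0751], [0.5717, 0.0361, 0.0771]]
or 16 [[0.5633, 0.0079, 0.0487], [0.5809, 0.0186, 0.0504], [0.5834, 0.0409, 0.1127]]
```

View pics/s6.png

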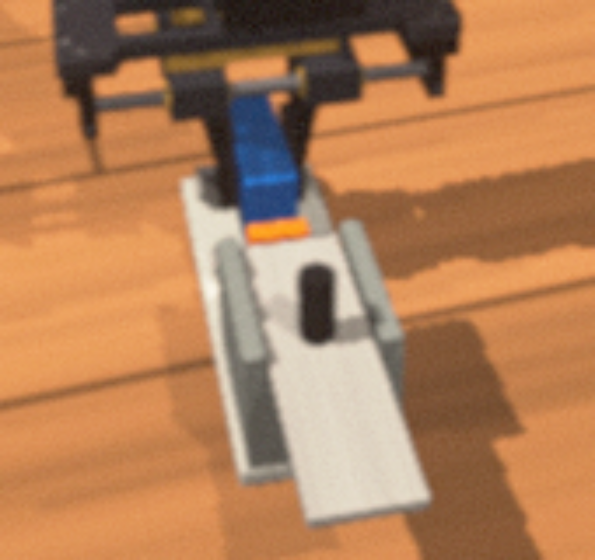

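The follower has moved back, and the force and position readings agree on about +5 mm past the seat. I'll add 2 mm and lower.

Request:
servo_tool:
  series:
    - [[0.007, 0, 0, 0, 0, 0, 0], [0.007, 0, 0, 0, 0, 0, 0], [0.007, 0, 0.015, 0, 0, 0, 0], [0.007, 0, 0.03, 0, 0, 0, 0], [0.007, 0, 0.04, 0, 0, 0, 0], [0.007, 0, 0.05, 0, 0, 0, 0], [0.007, 0, 0.06, 0, 0, 0, 0], [0.007, 0, 0.064, 0, 0, 0, 0], [0.007, 0, 0.064, 0, 0, 0, 0]]

```text
time_s: 7.82
tool_pos: [0.5309, 0.0254, 0.0207]
tool_rot: [180.0, 0.2, -5.2]
force: [-6.1, 0.9, -0.2]
grip_width: 0.0256
grasp_force: 34.9
```

```bash
cat > st.py <<'E'
from h import *
plan((seat(.007,0,.0197),YA))
f,P=cam("scene");hsv=cv2.cvtColor(f,cv2.COLOR_RGB2HSV)
b=np.zeros(P.shape[:2],bool);b[170:260,270:350]=1
bl=b&(hsv[...,0]>=100)&(hsv[...,0]<=125)&(hsv[...,1]>120);q=P[bl];print(np.nanpercentile(q,[2,50,98],axis=0).round(4).tolist())
q=q[q[:,2]>np.nanpercentile(q[:,2],50)-.004];print("top z",np.median(q[:,2]),"rect",cv2.minAreaRect((q[:,:2]*1000).astype(np.float32)))
E
python3 st.py
```

```text
t 7.8167 p [0.5309 0.0254 0.0207] r [179.97   0.25  -5.2 ] q [  19.   18.  -28.  111.   10.   54. -109.] w 0.0256 F [-6.1  0.9 -0.2]
[np.float64(0.5299711907903119), np.float64(0.026865571938615537), 0.0197] -5.2 -> [-0.0034, -0.0045, 0.0034, 0.0002, 0.0014, 0.0]
[[0.5022, 0.0085, 0.0496], [0.5434, 0.0236, 0.0562], [0.5715, 0.0367, 0.0577]]
top z 0.05618258423421227 rect ((535.3906860351562, 23.234642028808594), (25.772357940673828, 75.50618743896484), 84.90717315673828)
```

Request:
servo_tool:
  series:
    - [[0, 0, 0.003, 0, 0, 0, 0.4], [0, 0, 0.003, 0, 0, 0, 0.5], [0, 0, 0.003, 0, 0, 0, 0.5], [0, 0, 0.003, 0, 0, 0, 0.5], [0, 0, 0.003, 0, 0, 0, 0.5], [0, 0, 0.003, 0, 0, 0, 0.5], [0, 0, 0.003, 0, 0, 0, 0.5]]

```text
time_s: 8.45
tool_pos: [0.5331, 0.0253, 0.021]
tool_rot: [180.0, -0.0, -5.2]
force: [-0.3, -0.2, -0.5]
grip_width: 0.0434
grasp_force: 0.0
```

```bash
python3 st.py
```

```text
t 8.45 p [0.5331 0.0253 0.021 ] r [ 1.8e+02 -3.0e-02 -5.2e+00] q [  19.   18.  -28.  111.   10.   54. -109.] w 0.0434 F [-0.3 -0.2 -0.5]
[np.float64(0.5299711907903119), np.float64(0.026865571938615537), 0.0197] -5.2 -> [-0.0109, -0.0041, 0.0043, 0.0, -0.0002, -0.0]
[[0.5021, 0.0092, 0.0442], [0.5383, 0.0216, 0.056], [0.5661, 0.0351, 0.0577]]
top z 0.05602701053772982 rect ((532.5682373046875, 23.42951202392578), (25.70785903930664, 69.58161926269531), 85.11156463623047)
```

Request:
servo_tool:
  series:
    - [[0, 0, -0.1, 0, 0, 0, 0.5], [0, 0, -0.2, 0, 0, 0, 0.5], [0, 0, -0.3, 0, 0, 0, 0.5], [0, 0, -0.4, 0, 0, 0, 0.5], [0, 0, -0.5, 0, 0, 0, 0.5], [0, 0, -0.5, 0, 0, 0, 0.5], [0, 0, -0.5, 0, 0, 0, 0.5]]

```text
time_s: 9.08
tool_pos: [0.5342, 0.0255, 0.1729]
tool_rot: [180.0, -0.3, -5.2]
force: [-0.5, -0.3, -1.8]
grip_width: 0.0438
grasp_force: 0.0
```

```bash
python3 st.py
python3 - <<'E'
from h import *
plan(([.6725,.014,.15],YA),([.6725,.014,.08],YA))
f,P=cam("scene");b=np.zeros(P.shape[:2],bool);b[190:330,260:370]=1
q=P[b&(P[...,0]>.58)&(P[...,0]<.78)&(P[...,1]>-.1)&(P[...,1]<.1)]
for y in range(-40,70,8):
    w=q[(q[:,1]*1000>y)&(q[:,1]*1000<y+8)]
    if len(w): print(y,len(w),np.percentile(w[:,2],[50,95]).round(3))
cv2.imwrite("pics/s7.png",cv2.resize(f[170:330,230:400,::-1],None,fx=3.5,fy=3.5))
E
```

```text
t 9.0833 p [0.5342 0.0255 0.1729] r [179.99  -0.26  -5.2 ] q [  22.    8.  -30.  103.    4.   70. -104.] w 0.0438 F [-0.5 -0.3 -1.8]
[np.float64(0.5299711907903119), np.float64(0.026865571938615537), 0.0197] -5.2 -> [-0.0168, -0.0033, 0.5105, 0.0001, -0.0014, 0.0]
[[0.4864, 0.0093, 0.0338], [0.532, 0.0225, 0.0559], [0.566, 0.0372, 0.0576]]
top z 0.0560232453869311 rect ((525.50146484375, 24.17617416381836), (25.981319427490234, 83.72461700439453), 85.0062026977539)
t 9.1333 p [0.5329 0.0253 0.1711] r [ 1.7998e+02 -5.0000e-02 -5.2000e+00] q [  22.    8.  -30.  103.    4.   70. -104.] w 0.0434 F [-0.5 -0.3 -0.6]
[0.6725, 0.014, 0.15] -5.2 -> [0.4667, -0.0045, 0.0707, 0.0001, -0.0003, 0.0]
[0.6725, 0.014, 0.08] -5.2 -> [0.4665, -0.0046, 0.304, 0.0001, -0.0003, 0.0]
-40 341 [-0.001  0.001]
-32 354 [-0.     0.003]
-24 688 [0.015 0.073]
-16 752 [0.067 0.074]
-8 595 [0.067 0.069]
0 559 [0.068 0.086]
8 582 [0.068 0.101]
16 470 [0.067 0.091]
24 400 [0.067 0.069]
32 301 [0.067 0.073]
40 351 [0.07  0.074]
48 169 [-0.     0.074]
56 253 [-0.     0.001]
64 261 [-0.     0.001]
```

View pics/s7.png

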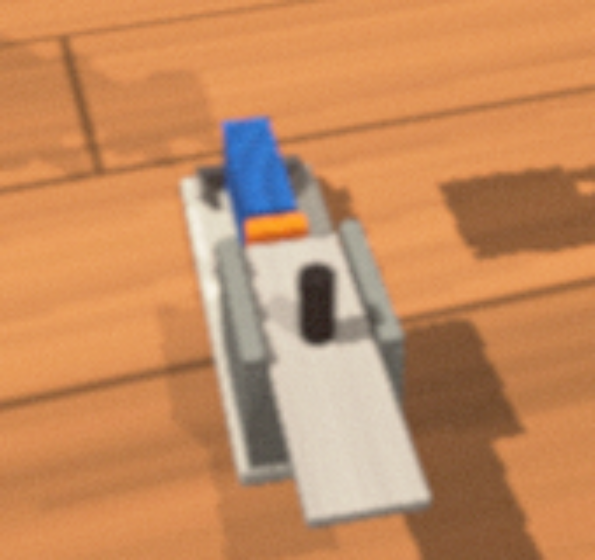

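The stick is seated flat, with its top at 56 mm, in line with the channel and between the stop and the follower. The knob is at crop (317,300). The side walls reach 74 mm, so I'll grip the knob with the fingertips at 82 mm.

Request:
servo_tool:
  series:
    - [[0.12, 0, 0, 0, 0, 0, 0.5], [0.24, 0, 0, 0, 0, 0, 0.5], [0.36, 0, 0, 0, 0, 0, 0.5], [0.467, -0.005, 0.02, 0, 0, 0, 0.5], [0.467, -0.005, 0.07, 0, 0, 0, 0.5], [0.467, -0.005, 0.14, 0, 0, 0, 0.5], [0.467, -0.005, 0.2, 0, 0, 0, 0.5], [0.467, -0.005, 0.25, 0, 0, 0, 0.5], [0.467, -0.005, 0.297, 0, 0, 0, 0.5], [0.467, -0.005, 0.297, 0, 0, 0, 0.5], [0.467, -0.005, 0.297, 0, 0, 0, 0.5]]

```text
time_s: 10.1
tool_pos: [0.6713, 0.0142, 0.0799]
tool_rot: [180.0, 0.2, -5.2]
force: [-0.4, 0.5, 0.8]
grip_width: 0.0436
grasp_force: 0.0
```

Request:
servo_tool:
  series:
    - [[0, 0, 0, 0, 0, 0, 0.2], [0, 0, 0, 0, 0, 0, 0.1], [0, 0, 0, 0, 0, 0, 0], [0, 0, 0, 0, 0, 0, 0], [0, 0, 0, 0, 0, 0, 0], [0, 0, 0, 0, 0, 0, 0]]
  grip_force: 15

```text
time_s: 10.6
tool_pos: [0.6728, 0.0146, 0.0824]
tool_rot: [-180.0, -0.1, -5.2]
force: [1.1, 0.9, 1.7]
grip_width: 0.0152
grasp_force: 15.0
```

Run:
```python
from h import *
o=get_obs();print(o["grasp_force"]);p=o["tool_pos"]
plan((seat(.022,0,p[2]),YA),(seat(.019,0,p[2]),YA))
```

```text
15.000325441360474
t 10.6 p [0.6728 0.0146 0.0824] r [-1.7997e+02 -6.0000e-02 -5.1900e+00] q [  17.   29.  -27.   88.   14.   66. -108.] w 0.0152 F [1.1 0.9 1.7]
[np.float64(0.5449094567695514), np.float64(0.025506083235648836), np.float64(0.08239935686030281)] -5.2 -> [-0.4279, 0.0025, -0.0005, -0.0001, -0.0003, 0.0001]
[np.float64(0.5419218035737035), np.float64(0.025777980976242176), np.float64(0.08239935686030281)] -5.2 -> [-0.4379, 0.0025, -0.0005, -0.0001, -0.0003, 0.0001]
```

Request:
servo_tool:
  series:
    - [[-0.03, 0, 0, 0, 0, 0, 0], [-0.07, 0, 0, 0, 0, 0, 0], [-0.11, 0, 0, 0, 0, 0, 0], [-0.15, 0, 0, 0, 0, 0, 0], [-0.2, 0, 0, 0, 0, 0, 0], [-0.25, 0, 0, 0, 0, 0, 0], [-0.3, 0.001, 0, 0, 0, 0, 0], [-0.35, 0.001, 0, 0, 0, 0, 0], [-0.38, 0.001, 0, 0, 0, 0, 0], [-0.4, 0.001, 0, 0, 0, 0, 0], [-0.4, 0.001, 0, 0, 0, 0, 0]]

```text
time_s: 11.52
tool_pos: [0.5519, 0.0252, 0.0823]
tool_rot: [180.0, 0.0, -5.2]
force: [-0.9, 2.4, 3.7]
grip_width: 0.0154
grasp_force: 15.0
```

Request:
servo_tool:
  series:
    - [[-0.01, 0, 0, 0, 0, 0, 0], [-0.02, 0, 0, 0, 0, 0, 0], [-0.027, 0, 0, 0, 0, 0, 0], [-0.034, 0, 0, 0, 0, 0, 0], [-0.034, 0, 0, 0, 0, 0, 0]]

```text
time_s: 11.93
tool_pos: [0.5441, 0.026, 0.0823]
tool_rot: [-180.0, -0.2, -5.2]
force: [4.3, 2.7, 4.8]
grip_width: 0.0155
grasp_force: 15.0
```

Request:
servo_tool:
  series:
    - [[-0.004, 0, 0, 0, 0, 0, 0], [-0.01, 0, 0, 0, 0, 0, 0], [-0.01, 0, 0, 0, 0, 0, 0], [-0.01, 0, 0, 0, 0, 0, 0]]

```text
time_s: 12.27
tool_pos: [0.544, 0.026, 0.0824]
tool_rot: [-179.9, -0.5, -5.2]
force: [11.5, 1.9, -2.9]
grip_width: 0.0154
grasp_force: 15.0
```

At 0.544 the motion stopped and the force rose to 11.5 N, so the rail is against its stop. I'm releasing the knob and lifting.

Request:
servo_tool:
  series:
    - [[0.008, 0, 0, 0, 0, 0, 0], [0.01, 0, 0, 0, 0, 0, 0.3], [0.01, 0, 0, 0, 0, 0, 0.5], [0.01, 0, 0, 0, 0, 0, 0.5], [0.01, 0, 0, 0, 0, 0, 0.5], [0.01, 0, -0.1, 0, 0, 0, 0.5], [0.01, 0, -0.2, 0, 0, 0, 0.5], [0.01, 0, -0.3, 0, 0, 0, 0.5], [0.01, 0, -0.4, 0, 0, 0, 0.5], [0.01, 0, -0.4, 0, 0, 0, 0.5], [0.01, 0, -0.4, 0, 0, 0, 0.5]]

```text
time_s: 13.18
tool_pos: [0.5434, 0.0255, 0.2032]
tool_rot: [180.0, -0.2, -5.2]
force: [0.5, 0.2, -0.9]
grip_width: 0.0434
grasp_force: 0.0
```

Run:
```python
from h import *
plan()
f,P=cam("scene");b=np.zeros(P.shape[:2],bool);b[150:330,250:380]=1
hsv=cv2.cvtColor(f,cv2.COLOR_RGB2HSV)
q=P[b&(hsv[...,2]<70)&(P[...,2]>.075)&(P[...,2]<.106)&(P[...,0]<.62)];print("knob",len(q),np.percentile(q,[3,50,97],axis=0).round(4).tolist())
cv2.imwrite("pics/s8.png",cv2.resize(f[150:310,230:400,::-1],None,fx=3.5,fy=3.5))
```

```text
t 13.1833 p [0.5434 0.0255 0.2032] r [ 1.7996e+02 -1.6000e-01 -5.2100e+00] q [  23.    8.  -30.   99.    4.   74. -104.] w 0.0434 F [ 0.5  0.2 -0.9]
knob 86 [[0.547, 0.0194, 0.0762], [0.5509, 0.0234, 0.09], [0.5528, 0.0288, 0.1016]]
```

View pics/s8.png

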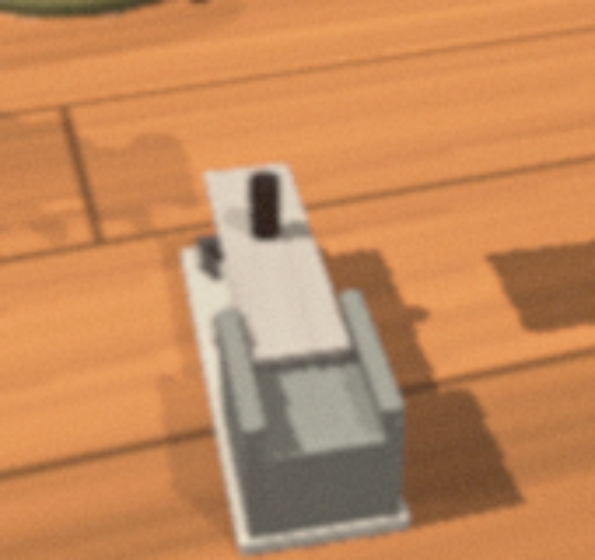

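The rail is closed over the stick, with the knob at crop (264,205), about x = 0.544 and against its stop. The arm is clear of everything, so I'm handing in.

```bash
python3 -c "
from cell import env;print(env.sign_off())"
```

```text
the job is handed in; nothing more can be done
None
```

I loaded the blue stick flat in the magazine, closed the rail fully against its stop and handed the job in at about 13 s; the hand-in returned no verdict.

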